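Ease the shard bin's sprung flap shut

ROBOT

A 6-joint arm with a two-finger parallel gripper is mounted at the origin on the work surface. World frame = base frame: x ahead of the robot, y to its left, z up, the work surface at z = 0. Lengths are in m, angles in rad, forces in N, time in s.
With the tool pointing down it reaches from about 0.35 to 0.975 m from the base axis. Payload 4.9 kg.
Tool frame: the origin (TCP) lies between the finger pads; the fingertips stand 17 mm ahead of it and the grasp point (between the pads) lies 2 mm behind it; z points along the fingers, y is the direction in which the jaws open and shut (so a half turn about z gives the same grasp; the last joint's range is limited). The gripper opens to 85 mm and grips with 20 to 120 N. Pads are 22 mm wide; open, the fingers measure 114 mm over their backs; the gripper's body (76 mm by 85 mm) begins 54 mm behind the grasp point. The pads swing forward as they close: fully open they stand 13 mm farther back than shut.
Start: joints at [-1.298, 0.053, 1.613, -0, 1.476, -0.119], TCP at [0.239, -0.578, 0.248] pointing down, gripper open.
Joint ranges: [-3.01, 3.01], [-1.01, 2.22], [0.06, 2.58], [-1.02, 4.17], [0.09, 2.62], [-3.14, 3.14]. Speed limits (rad/s): [2.57, 2.57, 3.14, 3.14, 3.14, 3.14].

INTERFACE

Orientations are given as a unit quaternion [w, x, y, z].
In Python, from plant import state, grab_frame, camera_model, job_done, find_in, silhouettes, landmark_of gives the robot as it stands.
- The arm moves only by the shell command python3 -m crank 'ROWS'. ROWS is JSON, a list of rows, each an object with "angular": the turn, a rotation vector about the tool's x, y, z each as a share of 5 degrees, from -1 to 1, a list of three; "delta_pos": the shift along the tool's x, y, z each as a share of 3 cm, from -1 to 1, a list of three; "gripper": the opening, from 0 (shut) to 1 (fully open). In form: [{"angular": [ax, ay, az], "delta_pos": [tx, ty, tz], "gripper": gripper}, ...]. A call has 1 to 12 rows; each row shifts and turns the commanded pose from where the row before left it, along the tool's axes as they then stand; what a row does not reach is not made up. A row lasts 1/8 s, in which the tool goes at most 62.5 mm and 10.7 degrees, less where a joint would pass 70% of its speed; a pose out of reach is approached as far as the arm can. A call with a number of a shift or a turn outside -1 to 1 is refused whole. A call with a gripper value outside its range is refused whole. The fingers move at their own pace and stop on an object; the grip force is fixed at half the most. Time passes only in rows, so rows that do not move let the fingers close. It gives the time, the measured TCP pose, the force and the opening at its end, in the units of the state.
- state(): the state, without advancing time (a new reading comes with each control period).
- grab_frame(name): name is "scene" or "top" or "wrist"; returns the picture (480x640x3 uint8, red, green, blue); there is no depth.
- camera_model(name): a dict with "camera_matrix" (3x3 intrinsics, pixels), "rvec" (rotation vector, rad) and "tvec" (3), from world to camera coordinates, as OpenCV has them; the wrist camera has in their place "mount" (4x4, takes a point from camera to tool coordinates, whose origin is the TCP and whose axes are the flange's). Camera axes: x right, y down, z forward; pixel columns grow to the right and rows downward; lengths in m; the calibration is good to about 2 mm. The wrist camera is an equidistant fisheye: a pixel r from the principal point sees the ray r / f radians off the axis. A picture is of the moment at which its call begins: read the wrist's pose just before it. camera_model takes no time and is no camera call.
- job_done(): hands the job in, once; it reports no verdict.
Trained networks look in the newest picture that a camera, given by its name, has taken for a name from the list of things; names that differ only in an ending like _2 or _b are one class to them, and where a whole thing is asked for, a point or a joint stands for the part that bears it (a point fixed in the world has none). Each returns a list of dicts, best first, with "conf" (0 to 1); they miss things now and then, are a little off and sometimes report something else, mostly with a low value. They report only what shows in the picture. A call takes as long as a camera call.
- find_in(camera, target): "bbox" ([left, top, right, bottom] in pixels, round what is visible of it).
- silhouettes(camera, target): "mask" (480x640 bool, what is visible of it) and "bbox" ([left, top, right, bottom] in pixels, round what is visible of it).
- landmark_of(camera, target): "pixel" ([column, row] in pixels: a listed point, or the origin of a listed thing).
The state is a dict: "time": time; "joint_pos": joint angles; "joint_vel": joint speeds; "joint_efforts": joint torques, N m; "tool_pos": TCP position; "tool_rot": TCP orientation; "contact_force": force on the tool from outside, world axes, zero at the start; "ft_torque": the same for the moment, N m; "gripper_width": opening from 0.0 (shut) to 1.0 (fully open).
Only numpy, scipy, OpenCV 4.12 (cv2) and the standard library are available. Lean on these libraries where they do the work, as an engineer would, in place of code of your own. Each camera call takes 0.05 s, during which the arm holds its last target.

TASK

On the pottery bench two small bins stand with their flaps open. Close the shard bin, the one with the red flap: ease the flap down all the way until it lies fully shut, holding it back so that its spring does not slam it, then let go. Leave the green flap of the clay bin standing open.

Things in the scene. Friction and masses are not known exactly. Their poses are not given: they have to be found in the camera images.
- shard_flap (a joint): Hinge of the RED flap of the shard bin. 0 = standing fully open, against its stop, leaning 16 degrees past upright, away from the robot; grows as it closes; 1.85 rad = fully shut, flap level. An over-centre spring holds it open up to about 0.2 rad; beyond about 0.3 rad spring and weight pull it shut (2 to 3 N at the bar) and, let go, it slams. Once shut it stays shut.
- shard_flap_handle (a point): Middle of the red flap's handle: a round steel bar, 12 mm thick, 112 mm long, parallel to the hinge and 175 mm from it, beyond the flap's free edge. Side arms 104 mm apart carry it; the gap from bar to flap edge is 39 mm. Pinched across from above, it turns between the fingers as the flap swings. 298 mm above the bench when open, 130 mm when shut. Axes: y along the bar, x to the hinge.
- shard_flap_hinge (a point): Middle of the red flap's hinge line, 130 mm above the bench, on the far wall of the fixed pale grey metal bin (130 mm deep, 150 wide, 124 high, terracotta shards inside, turned up to 15 degrees). y axis along the hinge. The bar swings on a 175 mm arc about it, up over the top and down on the robot's side, ending level with it. Flap plate: 126 mm long, 156 wide, 5 thick.
- clay_flap (a joint): Hinge of the GREEN flap of the clay bin, a like bin with grey clay lumps inside, to the left or right of the shard bin; to be left open. 0 = standing fully open, 1.85 rad = shut; the same kind of spring.

How it is judged:
At the end, for the whole second after the job is handed in: The red flap is shut and at rest (joint above 1.77 of 1.85 rad, about 14 mm at the bar), let go, and the green flap still stands open (below 0.2 rad) (value of joint shard_flap above 1.77 rad and velocity of joint shard_flap between -0.1 and 0.1 rad/s and value of joint clay_flap below 0.2 rad); the robot touches nothing.
It fails at once if the red flap slams: it closes faster than 3 rad/s (about 0.5 m/s at the bar) (velocity of joint shard_flap above 3 rad/s).
It fails at once if the green flap is swung shut (past 0.3 rad) (value of joint clay_flap above 0.3 rad).
It also fails if it takes over 38 s, if anything falls off the work surface, if the arm or the gripper's body presses on something with over 40 N, if the wrist force passes 120 N, or if a joint passes its speed limit or range.

## Working session

There is one attempt and no reset: what is moved stays moved. The work goes in short steps, Python scripts to look and compute and a shell command to move; the robot and the scene stay as the last step left them, time stands still between calls to the robot, and variables do not carry over. Pictures are saved under pics/ and viewed, and the job is handed in when it is done.

```bash
ls; mkdir -p pics; cat > h.py <<'E'
import numpy as np, cv2
from plant import *
def cm(n):
    m=camera_model(n); K=np.array(m['camera_matrix']);R=cv2.Rodrigues(np.array(m['rvec'],float))[0];t=np.array(m['tvec'],float).ravel();return K,R,t
def ray(n,px):
    K,R,t=cm(n); d=R.T@np.linalg.inv(K)@np.array([px[0],px[1],1.]); return -R.T@t,d/np.linalg.norm(d)
def atz(n,px,z):
    o,d=ray(n,px); return o+d*(z-o[2])/d[2]
def save(n,f): 
    im=grab_frame(n); cv2.imwrite('pics/'+f,im[:,:,::-1]); return im
E
python3 - <<'E'
from h import *
s=state();print(s)
for n in('scene','top'):
    save(n,n+'1.png')
    for t in('shard_flap_handle','shard_flap_hinge'):
        r=landmark_of(n,t)
        print(n,t,[(np.round(x['pixel'],1),round(x['conf'],2),np.round(atz(n,x['pixel'],.298 if 'handle' in t else .13),4)) for x in r])
    for t in('shard_flap','clay_flap'):
        print(n,t,[(x['bbox'],x['conf']) for x in find_in(n,t)])
E
```

```text
pics
{'time': 0.0, 'joint_pos': array([-1.29799730e+00,  5.33784897e-02,  1.61429986e+00,  4.56804113e-05,
        1.47600870e+00, -1.18983060e-01]), 'joint_vel': array([-5.10782011e-05,  7.18406613e-04,  3.24050351e-04, -1.95113843e-03,
       -1.47634447e-03,  2.26906736e-03]), 'joint_efforts': array([-5.83497786e-04, -3.93681085e+01, -3.70178425e+01, -1.57609684e-04,
        6.97144977e-03, -4.54505425e-05]), 'tool_pos': array([ 0.23850836, -0.57706142,  0.24704608]), 'tool_rot': array([-1.04584575e-03,  9.80874513e-01,  1.94638363e-01, -5.77900428e-05]), 'contact_force': array([-0.2810778 , -0.07033631, -0.48508442]), 'ft_torque': array([-0.05994645, -0.05512325, -0.02204665]), 'gripper_width': 0.999110752418074}
scene shard_flap_handle [(array([230.4, 284.3]), 0.79, array([ 0.6498, -0.1916,  0.298 ]))]
scene shard_flap_hinge []
scene shard_flap [([177.7, 266.4, 276.4, 360.4], 0.81)]
scene clay_flap [([355.7, 150.9, 425.3, 242.9], 0.66)]
top shard_flap_handle [(array([453.6, 214.4]), 0.83, array([ 0.6554, -0.1915,  0.298 ]))]
top shard_flap_hinge [(array([424.8, 255.3]), 0.89, array([ 0.6076, -0.1855,  0.13  ]))]
top shard_flap [([385.3, 206.5, 493.3, 267.0], 0.78)]
top clay_flap [([154.5, 221.7, 259.9, 270.1], 0.63)]
```

View pics/scene1.png

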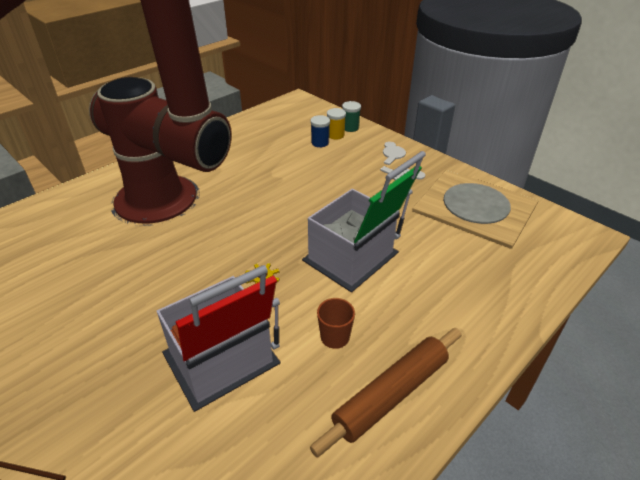

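View pics/top1.png

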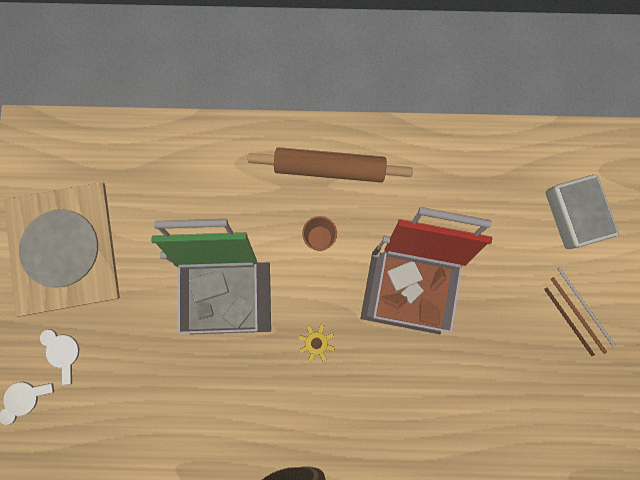

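The scene view shows the red-flap bin at about (220,340) with its bar from (195,300) to (265,272). The top view shows the red bin at right with its bar from about (420,211) to (490,224), and the green bin well to its left. Next I'll work out the geometry.

```bash
python3 - <<'E'
from h import *
im=save('top','top2.png'); c=im[195:340,350:505]; cv2.imwrite('pics/crop2.png',cv2.resize(c,None,fx=5,fy=4.1)[:600,:775,::-1])
cv2.imwrite('pics/crop2.png',cv2.resize(c,None,fx=4,fy=4)[:,:,::-1])
# triangulate handle
def tri(a,b):
    (o1,d1),(o2,d2)=ray('top',a),ray('scene',b)
    A=np.c_[d1,-d2];s=np.linalg.lstsq(A,o2-o1,rcond=None)[0];p,q=o1+s[0]*d1,o2+s[1]*d2
    return (p+q)/2,np.linalg.norm(p-q)
print(tri((453.6,214.4),(230.4,284.3)))
print('cam',ray('top',(320,240))[0])
E
```

```text
(array([ 0.65380754, -0.19194849,  0.30129898]), np.float64(0.00343165552285608))
cam [0.52204431 0.01242846 0.98364861]
```

View pics/crop2.png

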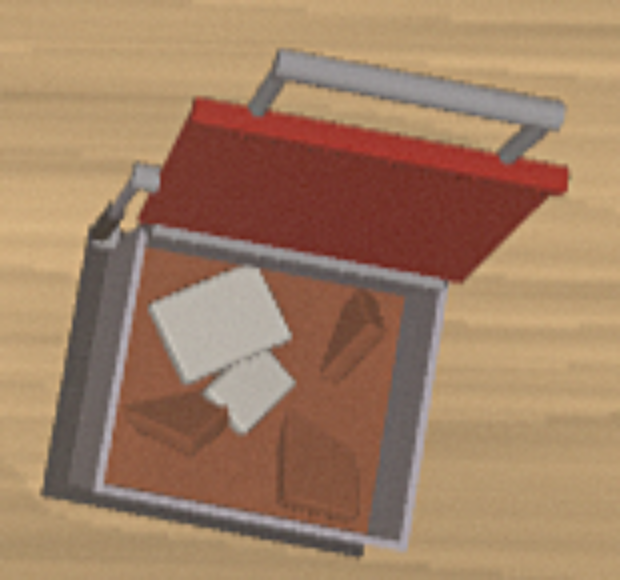

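The crop shows the bar's ends at about full-image (420,211) and (490.5,223.5), so its middle is at (455,217). That is about 3 px from the landmark, so I'll fit bar ends and rim corners.

```bash
python3 - <<'E'
from h import *
f=lambda x,y:(350+(x-1.5)/4,195+(y-1.5)/4)
L,R=atz('top',f(278,64),.298),atz('top',f(563,114),.298)
print('bar',L,R,(L+R)/2,np.linalg.norm(L-R),np.degrees(np.arctan2(*(L-R)[:2])))
# rim corners z .124: TL,TR,BR,BL
C=[atz('top',f(*p),.124) for p in((150,230),(446,287),(405,546),(97,488))]
for c in C: print(c)
print('far edge yaw',np.degrees(np.arctan2(*(C[0]-C[1])[:2])),'near',np.degrees(np.arctan2(*(C[3]-C[2])[:2])), np.linalg.norm(C[0]-C[1]),np.linalg.norm(C[0]-C[3]))
cen=sum(C)/4
yaw=np.arctan2(*((L-R)[:2])); 
for yw in(yaw,np.radians(10)):
    yy=yw
E
```

```text
bar [ 0.66023919 -0.13809835  0.298     ] [ 0.64293873 -0.24820405  0.298     ] [ 0.65158896 -0.1931512   0.298     ] 0.11145659098529298 8.92964358371759
[ 0.61283766 -0.11441091  0.124     ]
[ 0.58837879 -0.25641649  0.124     ]
[ 0.46555642 -0.23530865  0.124     ]
[ 0.4895378  -0.08985362  0.124     ]
far edge yaw 9.772669516387783 near 9.362213936338247 0.14409656928699519 0.12572157473796322
```

```bash
cat >> h.py <<'E'
from scipy.spatial.transform import Rotation as Ro
def toolR():
    q=state()['tool_rot']; return Ro.from_quat([q[1],q[2],q[3],q[0]])
def need(target,yaw=-9.8):
    s=state();R=toolR(); y=np.radians(yaw)
    Y=np.array([np.cos(y),np.sin(y),0]);Z=np.array([0,0,-1.]);X=np.cross(Y,Z)
    T=Ro.from_matrix(np.c_[X,Y,Z])
    print('turn rows',np.round(np.degrees((R.inv()*T).as_rotvec())/5,3),'shift rows now-axes',np.round(R.inv().apply(target-s['tool_pos'])/.03,3),'after-turn axes',np.round(T.inv().apply(target-s['tool_pos'])/.03,3))
    print('t',s['time'],s['tool_pos'],s['contact_force'],s['gripper_width'])
E
python3 - <<'E'
from h import *
need(np.array([.6515,-.193,.365]))
E
```

```text
turn rows [ -0.     0.   -11.55] shift rows now-axes [17.615 -6.595 -3.89 ] after-turn axes [14.976 11.379 -3.89 ]
t 0.55 [ 0.23864594 -0.57762877  0.24830389] [ 0.0621522   1.01167452 -0.38419604] 0.9991837591000369
```

```bash
python3 -m crank '[{"angular":[0,0,-0.96],"delta_pos":[0,0,-0.32],"gripper":1},{"angular":[0,0,-0.96],"delta_pos":[0,0,-0.32],"gripper":1},{"angular":[0,0,-0.96],"delta_pos":[0,0,-0.32],"gripper":1},{"angular":[0,0,-0.96],"delta_pos":[0,0,-0.32],"gripper":1},{"angular":[0,0,-0.96],"delta_pos":[0,0,-0.32],"gripper":1},{"angular":[0,0,-0.96],"delta_pos":[0,0,-0.32],"gripper":1},{"angular":[0,0,-0.96],"delta_pos":[0,0,-0.32],"gripper":1},{"angular":[0,0,-0.96],"delta_pos":[0,0,-0.32],"gripper":1},{"angular":[0,0,-0.96],"delta_pos":[0,0,-0.32],"gripper":1},{"angular":[0,0,-0.96],"delta_pos":[0,0,-0.32],"gripper":1},{"angular":[0,0,-0.96],"delta_pos":[0,0,-0.32],"gripper":1},{"angular":[0,0,-0.96],"delta_pos":[0,0,-0.32],"gripper":1}]'
python3 - <<'E'
from h import *
need(np.array([.6515,-.193,.365]))
E
```

```text
time: 2.05
tool_pos: [0.2386, -0.5776, 0.3639]
tool_rot: [0.0, 0.765, 0.644, -0.0]
contact_force: [0.4, -0.2, 0.6]
gripper_width: 1.001
turn rows [0.    0.001 0.001] shift rows now-axes [14.975 11.38  -0.039] after-turn axes [14.976 11.379 -0.038]
t 2.05 [ 0.2386372  -0.57761911  0.36387198] [ 0.42431899 -0.23794593  0.59075493] 1.0014528797857105
```

```bash
python3 -m crank '[{"angular":[0,0,0],"delta_pos":[0.94,0.71,0],"gripper":1},{"angular":[0,0,0],"delta_pos":[0.94,0.71,0],"gripper":1},{"angular":[0,0,0],"delta_pos":[0.94,0.71,0],"gripper":1},{"angular":[0,0,0],"delta_pos":[0.94,0.71,0],"gripper":1},{"angular":[0,0,0],"delta_pos":[0.94,0.71,0],"gripper":1},{"angular":[0,0,0],"delta_pos":[0.94,0.71,0],"gripper":1},{"angular":[0,0,0],"delta_pos":[0.94,0.71,0],"gripper":1},{"angular":[0,0,0],"delta_pos":[0.94,0.71,0],"gripper":1},{"angular":[0,0,0],"delta_pos":[0.94,0.71,0],"gripper":1},{"angular":[0,0,0],"delta_pos":[0.94,0.71,0],"gripper":1},{"angular":[0,0,0],"delta_pos":[0.94,0.71,0],"gripper":1},{"angular":[0,0,0],"delta_pos":[0.94,0.71,0],"gripper":1}]'
python3 - <<'E'
from h import *
need(np.array([.6515,-.193,.365]))
E
```

```text
time: 3.55
tool_pos: [0.5497, -0.2876, 0.3636]
tool_rot: [0.0, 0.766, 0.643, 0.0]
contact_force: [-0.5, -0.4, -0.5]
gripper_width: 1.0
turn rows [ 0.003  0.002 -0.03 ] shift rows now-axes [ 3.692  2.798 -0.046] after-turn axes [ 3.685  2.808 -0.046]
t 3.55 [ 0.54968317 -0.28760379  0.36362728] [-0.5451153  -0.39925379 -0.51279574] 1.0000405704040864
```

```bash
python3 -m crank '[{"angular":[0,0,0],"delta_pos":[0.92,0.7,0],"gripper":1},{"angular":[0,0,0],"delta_pos":[0.92,0.7,0],"gripper":1},{"angular":[0,0,0],"delta_pos":[0.92,0.7,0],"gripper":1},{"angular":[0,0,0],"delta_pos":[0.92,0.7,0],"gripper":1},{"angular":[0,0,0],"delta_pos":[0,0,0],"gripper":1},{"angular":[0,0,0],"delta_pos":[0,0,0],"gripper":1}]'
python3 - <<'E'
from h import *
need(np.array([.6515,-.193,.365]))
s=state(); R=toolR(); m=camera_model('wrist'); K=np.array(m['camera_matrix']); M=np.array(m['mount'])
print(K,M, m.keys())
save('wrist','w1.png')
r=landmark_of('wrist','shard_flap_handle')
def wproj(p):
    pt=R.inv().apply(p-s['tool_pos']); pc=M[:3,:3].T@(pt-M[:3,3]); th=np.arccos(pc[2]/np.linalg.norm(pc)); u=pc[:2]/np.linalg.norm(pc[:2])
    return K[0,0]*th*u+K[:2,2]
for x in r:
    px=(np.array(x['pixel'])-K[:2,2])/K[0,0]; th=np.linalg.norm(px); d=np.r_[np.sin(th)*px/th,np.cos(th)]
    o=s['tool_pos']+R.apply(M[:3,3]); w=R.apply(M[:3,:3]@d); print(x['pixel'],x['conf'],o+w*(.298-o[2])/w[2])
y=np.radians(80.2); b=np.array([np.cos(y),np.sin(y),0])*.056
c=np.array([.6515,-.193,.298]); print([wproj(c+k*b) for k in(-1,0,1)])
E
```

```text
time: 4.3
tool_pos: [0.6504, -0.1946, 0.3634]
tool_rot: [-0.0, 0.766, 0.643, -0.0]
contact_force: [-0.5, -0.3, 0.4]
gripper_width: 0.997
turn rows [-0.005  0.005 -0.032] shift rows now-axes [ 0.059  0.027 -0.053] after-turn axes [ 0.059  0.027 -0.053]
t 4.3 [ 0.65040378 -0.19460505  0.36340179] [-0.47224075 -0.34153613  0.35708759] 0.9971612109146123
[[371.64829954   0.         321.65343783]
 [  0.         371.64829954 243.19482114]
 [  0.           0.           1.        ]] [[-1.15751337e-05 -9.60846998e-01 -2.77079494e-01  6.97751403e-02]
 [ 1.00000000e+00 -1.58795844e-05  1.32911939e-05  1.02571397e-03]
 [-1.71707110e-05 -2.77079494e-01  9.60846998e-01 -1.23864865e-01]
 [ 0.00000000e+00  0.00000000e+00  0.00000000e+00  1.00000000e+00]] dict_keys(['camera_matrix', 'mount'])
[324.4, 268.2] 0.96 [ 0.65303798 -0.19396993  0.298     ]
[array([321.58715115, 354.35496669]), array([321.29147606, 267.0026386 ]), array([320.95866246, 162.34383204])]
```

View pics/w1.png

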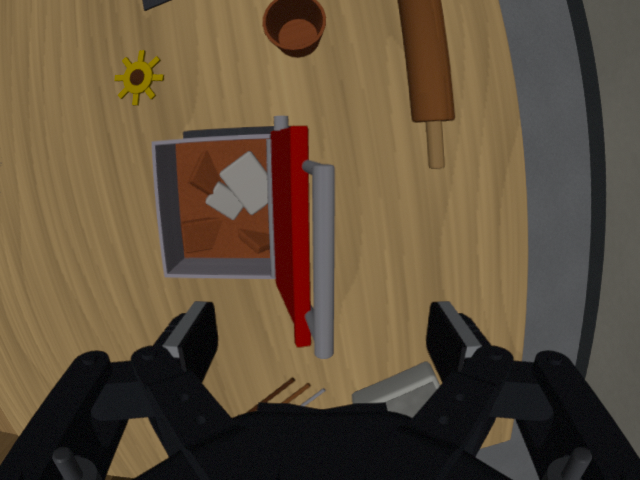

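The wrist view shows the bar from (323,165) to (323,356), centred between the open fingers and within 2 px of my prediction. I'll go down and pinch.

```bash
python3 -m crank '[{"angular":[0,0,0],"delta_pos":[0.05,0.05,0.6],"gripper":1},{"angular":[0,0,0],"delta_pos":[0,0,0.6],"gripper":1},{"angular":[0,0,0],"delta_pos":[0,0,0.6],"gripper":1},{"angular":[0,0,0],"delta_pos":[0,0,0.45],"gripper":1},{"angular":[0,0,0],"delta_pos":[0,0,0],"gripper":0.5},{"angular":[0,0,0],"delta_pos":[0,0,0],"gripper":0},{"angular":[0,0,0],"delta_pos":[0,0,0],"gripper":0},{"angular":[0,0,0],"delta_pos":[0,0,0],"gripper":0},{"angular":[0,0,0],"delta_pos":[0,0,0],"gripper":0},{"angular":[0,0,0],"delta_pos":[0,0,0],"gripper":0}]'
python3 - <<'E'
from h import *
need(np.array([.6515,-.193,.296]))
save('wrist','w2.png')
E
```

```text
time: 5.65
tool_pos: [0.6516, -0.193, 0.2971]
tool_rot: [-0.001, 0.766, 0.643, -0.001]
contact_force: [-4.6, 0.9, 3.0]
gripper_width: 0.111
turn rows [-0.021  0.003 -0.03 ] shift rows now-axes [-0.002 -0.004  0.036] after-turn axes [-0.002 -0.004  0.036]
t 5.65 [ 0.65163216 -0.1929704   0.2970908 ] [-4.64872196  0.90714207  3.00764466] 0.11080848229768728
```

View pics/w2.png

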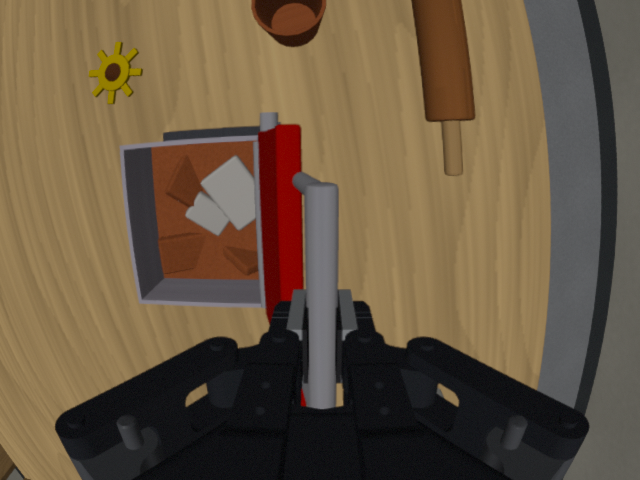

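Gripped: the opening reads 0.11, about 9–10 mm, and the picture shows the bar at column 321 between the pads. Next I'll compute the arc.

```bash
python3 - <<'E'
import numpy as np
q=np.linspace(0,1.85,25);p=np.radians(106)-q;r=175/30
Y=-r*np.cos(p);Z=-r*np.sin(p)
for i in range(24): print(i+1,round(q[i+1],2),np.round([Y[i+1]-Y[i],Z[i+1]-Z[i]],2),'tot',np.round([Y[i+1]-Y[0],Z[i+1]-Z[0]],3))
E
```

```text
1 0.08 [-0.44 -0.11] tot [-0.437 -0.107]
2 0.15 [-0.44 -0.07] tot [-0.88 -0.18]
3 0.23 [-0.45 -0.04] tot [-1.328 -0.219]
4 0.31 [-0.45 -0.  ] tot [-1.777 -0.224]
5 0.39 [-0.45  0.03] tot [-2.226 -0.193]
6 0.46 [-0.44  0.06] tot [-2.671 -0.128]
7 0.54 [-0.44  0.1 ] tot [-3.109 -0.029]
8 0.62 [-0.43  0.13] tot [-3.539  0.103]
9 0.69 [-0.42  0.17] tot [-3.957  0.268]
10 0.77 [-0.4  0.2] tot [-4.361  0.465]
11 0.85 [-0.39  0.23] tot [-4.749  0.692]
12 0.92 [-0.37  0.26] tot [-5.118  0.949]
13 1.0 [-0.35  0.28] tot [-5.467  1.233]
14 1.08 [-0.33  0.31] tot [-5.792  1.543]
15 1.16 [-0.3   0.33] tot [-6.093  1.877]
16 1.23 [-0.27  0.36] tot [-6.367  2.234]
17 1.31 [-0.25  0.38] tot [-6.612  2.61 ]
18 1.39 [-0.22  0.39] tot [-6.828  3.004]
19 1.46 [-0.18  0.41] tot [-7.013  3.414]
20 1.54 [-0.15  0.42] tot [-7.166  3.837]
21 1.62 [-0.12  0.43] tot [-7.286  4.27 ]
22 1.7 [-0.09  0.44] tot [-7.372  4.711]
23 1.77 [-0.05  0.45] tot [-7.424  5.158]
24 1.85 [-0.02  0.45] tot [-7.441  5.607]
```

```bash
python3 -m crank '[{"angular":[0,0,0],"delta_pos":[0,-0.44,-0.11],"gripper":0},{"angular":[0,0,0],"delta_pos":[0,-0.44,-0.07],"gripper":0},{"angular":[0,0,0],"delta_pos":[0,-0.45,-0.04],"gripper":0},{"angular":[0,0,0],"delta_pos":[0,-0.45,0],"gripper":0},{"angular":[0,0,0],"delta_pos":[0,-0.45,0.03],"gripper":0},{"angular":[0,0,0],"delta_pos":[0,-0.44,0.06],"gripper":0}]'
python3 - <<'E'
from h import *
d=np.array([np.cos(np.radians(-9.8)),np.sin(np.radians(-9.8)),0])
need(np.array([.6515,-.193,.296])-2.67*.03*d+[0,0,.00384])
save('wrist','w3.png')
E
```

```text
time: 6.45
tool_pos: [0.5731, -0.1795, 0.3019]
tool_rot: [0.002, 0.766, 0.643, 0.001]
contact_force: [1.9, -2.0, 5.1]
gripper_width: 0.117
turn rows [ 0.039  0.015 -0.032] shift rows now-axes [ 0.001 -0.017  0.068] after-turn axes [ 0.001 -0.017  0.068]
t 6.45 [ 0.57306761 -0.17947612  0.30188563] [ 1.92755161 -1.99062958  5.09886099] 0.11652365034515609
```

View pics/w3.png

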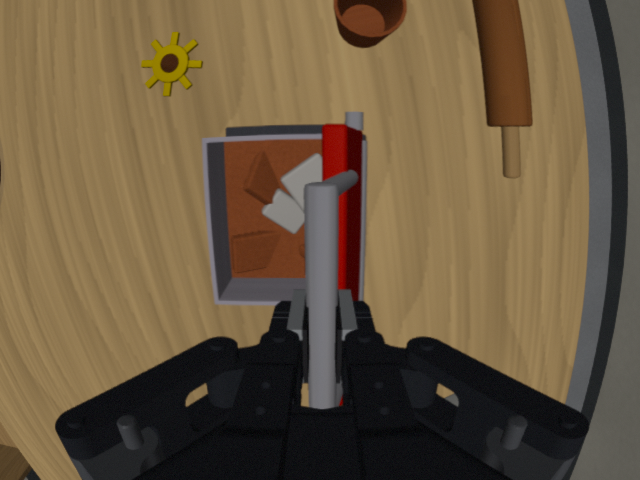

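The bar stays held at column 321 and the flap has come past upright; forces are only about 5 N. I'll continue along the arc.

```bash
python3 -m crank '[{"angular":[0,0,0],"delta_pos":[0,-0.44,0.1],"gripper":0},{"angular":[0,0,0],"delta_pos":[0,-0.43,0.13],"gripper":0},{"angular":[0,0,0],"delta_pos":[0,-0.42,0.17],"gripper":0},{"angular":[0,0,0],"delta_pos":[0,-0.4,0.2],"gripper":0},{"angular":[0,0,0],"delta_pos":[0,-0.39,0.23],"gripper":0},{"angular":[0,0,0],"delta_pos":[0,-0.37,0.26],"gripper":0},{"angular":[0,0,0],"delta_pos":[0,-0.35,0.28],"gripper":0},{"angular":[0,0,0],"delta_pos":[0,-0.33,0.31],"gripper":0},{"angular":[0,0,0],"delta_pos":[0,-0.3,0.33],"gripper":0}]'
python3 - <<'E'
from h import *
d=np.array([np.cos(np.radians(-9.8)),np.sin(np.radians(-9.8)),0])
need(np.array([.6515,-.193,.296])-6.093*.03*d+[0,0,-1.877*.03])
save('wrist','w4.png')
E
```

```text
time: 7.62
tool_pos: [0.4705, -0.1617, 0.2375]
tool_rot: [-0.001, 0.766, 0.643, -0.001]
contact_force: [-0.8, -5.9, 0.2]
gripper_width: 0.113
turn rows [-0.035  0.014 -0.038] shift rows now-axes [-0.     0.03  -0.073] after-turn axes [-0.     0.03  -0.073]
t 7.625 [ 0.47049848 -0.16172245  0.2375062 ] [-0.80567919 -5.86246761  0.20775757] 0.11304209100280578
```

View pics/w4.png

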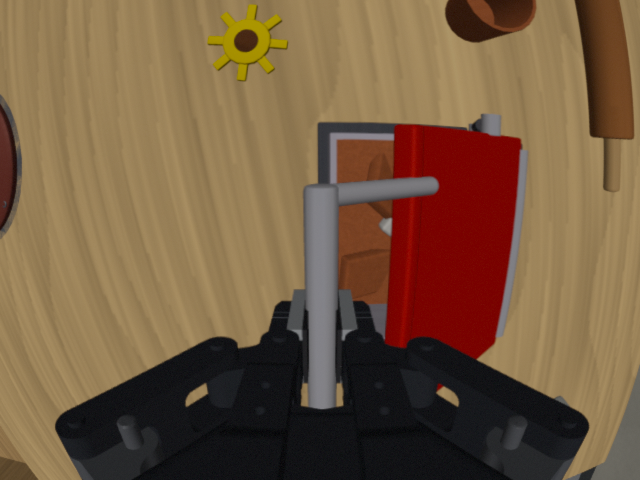

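Still held, with the flap at about 1.15 rad and the inner finger clear of its edge at column 395.

```bash
python3 -m crank '[{"angular":[0,0,0],"delta_pos":[0,-0.27,0.36],"gripper":0},{"angular":[0,0,0],"delta_pos":[0,-0.25,0.38],"gripper":0},{"angular":[0,0,0],"delta_pos":[0,-0.22,0.39],"gripper":0},{"angular":[0,0,0],"delta_pos":[0,-0.18,0.41],"gripper":0},{"angular":[0,0,0],"delta_pos":[0,-0.15,0.42],"gripper":0},{"angular":[0,0,0],"delta_pos":[0,-0.12,0.43],"gripper":0},{"angular":[0,0,0],"delta_pos":[0,-0.09,0.44],"gripper":0},{"angular":[0,0,0],"delta_pos":[0,-0.05,0.3],"gripper":0},{"angular":[0,0,0],"delta_pos":[0,0,0.2],"gripper":0},{"angular":[0,0,0],"delta_pos":[0,0,0.2],"gripper":0},{"angular":[0,0,0],"delta_pos":[0,0,0],"gripper":0}]'
python3 - <<'E'
from h import *
d=np.array([np.cos(np.radians(-9.8)),np.sin(np.radians(-9.8)),0])
need(np.array([.6515,-.193,.296])-7.44*.03*d+[0,0,-5.607*.03])
save('wrist','w5.png')
E
```

```text
time: 9.05
tool_pos: [0.4319, -0.1543, 0.1325]
tool_rot: [-0.001, 0.766, 0.643, -0.001]
contact_force: [-2.6, -3.6, -1.5]
gripper_width: 0.117
turn rows [-0.037 -0.004 -0.032] shift rows now-axes [-0.027 -0.006  0.159] after-turn axes [-0.026 -0.007  0.159]
t 9.05 [ 0.43189416 -0.15426117  0.13254677] [-2.63151053 -3.5779582  -1.53364258] 0.11723568236500104
```

View pics/w5.png

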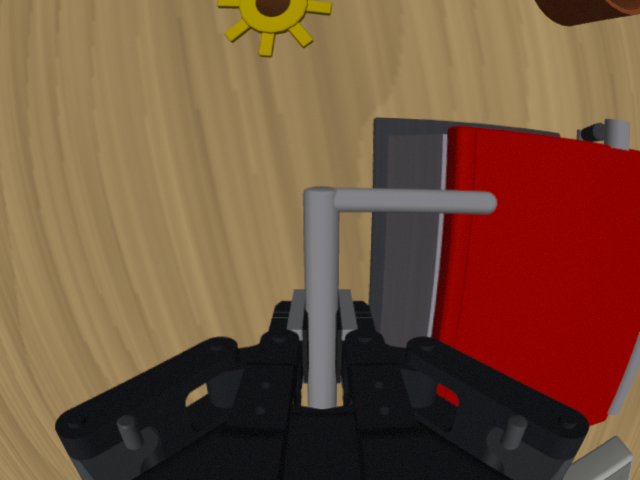

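Nearly shut, with force still low. I'll lower the last ~4 mm gently until it meets the stop.

```bash
python3 -m crank '[{"angular":[0,0,0],"delta_pos":[0,0,0.07],"gripper":0},{"angular":[0,0,0],"delta_pos":[0,0,0.07],"gripper":0},{"angular":[0,0,0],"delta_pos":[0,0,0],"gripper":0},{"angular":[0,0,0],"delta_pos":[0,0,0],"gripper":0}]'; python3 -m crank '[{"angular":[0,0,0],"delta_pos":[0,0,0.06],"gripper":0},{"angular":[0,0,0],"delta_pos":[0,0,0.06],"gripper":0},{"angular":[0,0,0],"delta_pos":[0,0,0],"gripper":0},{"angular":[0,0,0],"delta_pos":[0,0,0],"gripper":0}]'
```

```text
time: 9.6
tool_pos: [0.4319, -0.1542, 0.1291]
tool_rot: [-0.001, 0.766, 0.643, -0.001]
contact_force: [-5.3, -2.9, -2.1]
gripper_width: 0.117
time: 10.1
tool_pos: [0.4319, -0.1543, 0.1256]
tool_rot: [-0.001, 0.766, 0.643, -0.001]
contact_force: [-5.9, -3.0, -0.1]
gripper_width: 0.113
```

```bash
python3 -m crank '[{"angular":[0,0,0],"delta_pos":[0,0,0.07],"gripper":0},{"angular":[0,0,0],"delta_pos":[0,0,0],"gripper":0},{"angular":[0,0,0],"delta_pos":[0,0,0],"gripper":0}]'; python3 -m crank '[{"angular":[0,0,0],"delta_pos":[0,0,0.07],"gripper":0},{"angular":[0,0,0],"delta_pos":[0,0,0],"gripper":0},{"angular":[0,0,0],"delta_pos":[0,0,0],"gripper":0}]'
```

```text
time: 10.48
tool_pos: [0.4319, -0.1543, 0.1254]
tool_rot: [-0.002, 0.766, 0.643, -0.001]
contact_force: [-10.9, 0.4, 10.3]
gripper_width: 0.116
time: 10.85
tool_pos: [0.432, -0.1543, 0.1253]
tool_rot: [-0.002, 0.766, 0.643, -0.001]
contact_force: [-17.2, 2.8, 21.0]
gripper_width: 0.111
```

The flap is on its stop: the force rises to 21 N with no further travel. I'll relax the push, open partly so the inner finger clears the flap edge, and lift.

```bash
python3 -m crank '[{"angular":[0,0,0],"delta_pos":[0,0,-0.12],"gripper":0},{"angular":[0,0,0],"delta_pos":[0,0,0],"gripper":0.32},{"angular":[0,0,0],"delta_pos":[0,0,0],"gripper":0.32},{"angular":[0,0,0],"delta_pos":[0,0,0],"gripper":0.32},{"angular":[0,0,0],"delta_pos":[0,0,0],"gripper":0.32}]'
python3 - <<'E'
from h import *
print(state()['contact_force'])
save('wrist','w6.png')
E
```

```text
time: 11.48
tool_pos: [0.433, -0.1544, 0.1253]
tool_rot: [-0.0, 0.766, 0.643, 0.0]
contact_force: [1.2, 0.5, -0.4]
gripper_width: 0.319
[ 1.2340646   0.50768335 -0.44248672]
```

View pics/w6.png

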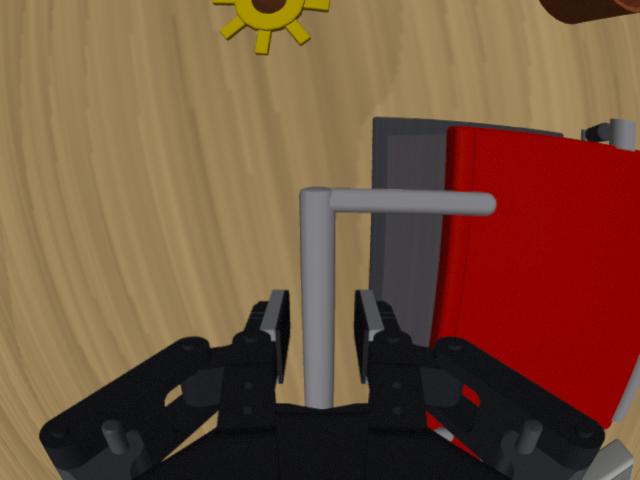

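Both pads (columns 285 and 360) are clear of the bar (column 318) and of the flap edge. I'll lift straight up.

```bash
python3 -m crank '[{"angular":[0,0,0],"delta_pos":[0,0,-0.3],"gripper":0.32},{"angular":[0,0,0],"delta_pos":[0,0,-0.5],"gripper":0.32},{"angular":[0,0,0],"delta_pos":[0,0,-0.8],"gripper":0.32},{"angular":[0,0,0],"delta_pos":[0,0,-0.8],"gripper":0.32},{"angular":[0,0,0],"delta_pos":[0,0,-0.8],"gripper":0.32},{"angular":[0,0,0],"delta_pos":[0,0,-0.8],"gripper":0.32},{"angular":[0,0,0],"delta_pos":[0,0,-0.5],"gripper":0.32},{"angular":[0,0,0],"delta_pos":[0,0,0],"gripper":0.32},{"angular":[0,0,0],"delta_pos":[0,0,0],"gripper":0.32},{"angular":[0,0,0],"delta_pos":[0,0,0],"gripper":0.32}]'
python3 - <<'E'
from h import *
print(state()['contact_force'],state()['joint_vel'])
a=save('scene','s9.png')
r=landmark_of('scene','shard_flap_handle');print([(x['pixel'],x['conf'],atz('scene',x['pixel'],.13)) for x in r])
d=np.array([np.cos(np.radians(-9.8)),np.sin(np.radians(-9.8)),0]);K,R,t=cm('scene')
H=np.array([.6515,-.193,.13])-.048*d
for q in(1.85,1.7):
    p=np.radians(106)-q; P=H+.175*(-np.cos(p)*d+np.array([0,0,np.sin(p)])); c=K@(R@P+t); print(q,P,c[:2]/c[2])
E
```

```text
time: 12.78
tool_pos: [0.4324, -0.1543, 0.259]
tool_rot: [-0.001, 0.766, 0.643, -0.0]
contact_force: [-0.3, -0.3, -0.5]
gripper_width: 0.32
[-0.33745241 -0.2846601  -0.45929933] [ 0.00102105 -0.00025428 -0.00413434  0.00021686 -0.00088521  0.00097689]
[([185.6, 274.4], 0.66, array([ 0.42725683, -0.15437732,  0.13      ]))]
1.85 [ 0.43175404 -0.15504328  0.13000858] [186.61653396 275.80716437]
1.7 [ 0.43369169 -0.15537797  0.15616015] [184.55288805 266.34545548]
```

View pics/s9.png

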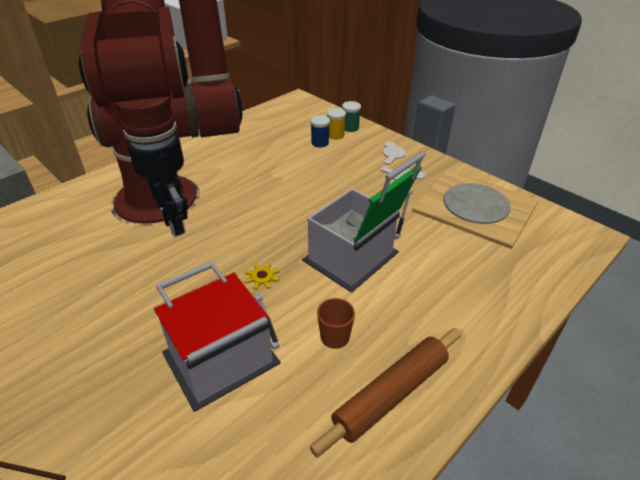

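The red flap lies level on its bin at about (213,320) with its bar at (190,283). The green flap still stands open at (388,205) and the gripper is clear. I'll hand it in.

```bash
python3 -c "
from plant import *
print(job_done(), state()['time'])"
```

```text
the job is handed in; nothing more can be done
the job is handed in; nothing more can be done
```

I closed the shard bin's red flap and handed the job in at about 13 s; no verdict was reported. I pinched its bar from above and led it down the 175 mm arc at about 0.6 rad/s. It stayed in the grip until it met the stop, where the force rose to 21 N upward and 17 N sideways. I then relaxed the push, opened the fingers partly and lifted straight up 13 cm.

- **Red flap:** the last scene picture shows it lying level. The detected bar, at (185.6, 274.4), is within 2 px of where it should be when shut, (186.6, 275.8); at 1.7 rad it would be at (184.6, 266.3). That detection's confidence was only 0.66. I did not read the joint angle itself.
- **Green flap:** it still stands open, judged by eye in the same picture.
- **Robot:** it is clear of everything, with residual force about 0.6 N.
- **Disagreements:**
  - The first top-camera landmark for the bar was about 3 px from where I saw it in the picture. I used my own fit, and the wrist camera confirmed it to about 2 px.
  - When shut, the TCP stood at 125 mm instead of the planned 128 mm, which is within the grip and calibration tolerance.

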